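# Take the terminal strip out of a flanged terminal box

### The arm

A 6-joint arm with a two-finger parallel gripper is mounted at the origin on the work surface. World frame = base frame: x ahead of the robot, y to its left, z up, the work surface at z = 0. Lengths are in m, angles in rad, forces in N, time in s.
With the tool pointing down it reaches from about 0.375 to 0.9 m from the base axis. Payload 3.1 kg.
Tool frame: the origin (TCP) lies between the finger pads; the fingertips stand 25 mm ahead of it and the grasp point (between the pads) lies 6 mm ahead of it; x points along the fingers, y is the direction in which the jaws open and shut, and the axes are right-handed (so a half turn about x gives the same grasp; the last joint's range is limited). The gripper opens to 85 mm and grips with 20 to 120 N. Pads are 22 mm wide; open, the fingers measure 114 mm over their backs; the gripper's body (76 mm by 85 mm) begins 54 mm behind the grasp point. The pads swing forward as they close: fully open they stand 13 mm farther back than shut.
Start: joints at [-1.335, 0.527, 1.433, -0, 1.181, -0.178], TCP at [0.251, -0.572, 0.256] pointing down, gripper open.
Joint ranges: [-3.08, 3.08], [-0.75, 2.2], [0.22, 2.44], [-1.43, 4.57], [0, 2.65], [-2.85, 2.85]. Speed limits (rad/s): [2.79, 2.79, 3.14, 3.14, 3.14, 3.14].

### API

Orientations are given as a unit quaternion [x, y, z, w].
In Python, from station import manip, viewer, workorder gives the robot as it stands.
- The arm moves only by the shell command python3 -m crank 'ROWS' [FORCE]. ROWS is JSON, one flat list of numbers, 5 for each row, row after row: the opening, from 0 (shut) to 1 (fully open), then the shift along the world's x, y, z in mm, then the turn about the world's z in rad. A call has 1 to 10 rows; each row is the pose to reach, as a shift and turn from the pose commanded when the call began; what a row does not reach only later rows make up. A row lasts 1/8 s, in which the tool goes at most 62.5 mm and 10.7 degrees, less where a joint would pass 70% of its speed; a pose out of reach is approached as far as the arm can. A call with a gripper value outside its range is refused whole. The fingers move at their own pace and stop on an object; FORCE is the grip in N (left out, the last holds). Time passes only in rows, so rows that repeat a pose let the fingers close. It gives the time, the measured TCP pose, the force and the opening at its end, in the units of the state.
- manip.sense(): the state, without advancing time (a new reading comes with each control period).
- viewer.snapshot(name): name is "side" or "top" or "wrist"; returns a dict with "img" (480x640x3 uint8, red, green, blue), "range_z" (480x640 float32, m along the optical axis (not along the pixel's ray), 0 where there is no reading), "fx", "fy", "cx", "cy" (pixels), "origin" and "attitude" of the camera in the world. Camera axes: x right, y down, z forward; pixel columns grow to the right and rows downward; lengths in m; the calibration is good to about 2 mm. The wrist camera is an equidistant fisheye: a pixel r from the principal point sees the ray r / f radians off the axis. A picture is of the moment at which its call begins.
- workorder.sign_off(): hands the job in, once; it reports no verdict.
The state is a dict: "t": time; "q": joint angles; "qd": joint speeds; "tau": joint torques, N m; "tcp_pos": TCP position; "tool_rot": TCP orientation; "force": force on the tool from outside, world axes, zero at the start; "ft_torque": the same for the moment, N m; "finger_gap": opening from 0.0 (shut) to 1.0 (fully open).
Only numpy, scipy, OpenCV 4.12 (cv2) and the standard library are available. Lean on these libraries where they do the work, as an engineer would, in place of code of your own. Each camera call takes 0.05 s, during which the arm holds its last target.

### The job

Lift the loose cover off the grey terminal box by its handle and lay it flat on the bench beside the box, handle up. Then take out the terminal strip lying loose inside: it is longer than the mouth of the box, so tip one end up through the mouth first and draw it out on the slant, leaving the box standing where it is and the other things on the bench alone. Finish while still gripping the strip, held still with all of it well clear above the box's rim.

Things in the scene. Friction and masses are not known exactly. Their poses are not given: they have to be found in the camera images.
- box: Grey sheet-steel terminal box loose on the bench, 2.4 kg, outside 300 (x) x 200 (y) x 80 (z) mm; origin: centre of its underside; x along its length, roughly away from the robot; z up. Walls and floor 3 mm, inside 294 x 194. Three cable glands stick out 24 mm from its +y wall, up to 50 mm high. On its -y side the bench is free for the cover: 250 mm or more.
- box_mouth (a point): Centre of the box's mouth, level with the rim, 80 mm above the box's underside; axes as the box. Around the mouth runs an inward flange 20 mm wide and 3 mm thick (underside at 77 mm, top = rim at 80 mm), which leaves an opening of 254 (x) x 154 (y) mm.
- cover: Loose grey sheet-steel cover of the box, about 0.55 kg, unscrewed: a flat pan 308 x 208 mm, 12 mm high, its 10 mm skirt hanging outside the box walls with 2 mm play. Origin: centre of its underside (level with the skirt's lower edge), axes as the box, z up. At first it sits on the box, origin 70 mm above the bench; lying on the bench its origin is at height 0.
- cover_handle (a point): Middle of the bar of the cover's bow handle: round bar 10 mm thick, straight for 88 mm along the cover's x, 48 mm above the cover's origin (31 mm free below it to the cover's top). The cover balances here.
- strip: Terminal strip, about 0.32 kg, loose on the box's floor (under the cover at first), lengthwise, near the middle: bright steel rail 270 (x) x 35 (y) x 15 (z) mm with a stack of grey terminal blocks at mid-length, 60 long (x), 44 wide (y), flat sides from 15 to 51 mm above the strip's underside, then a ridge 48 x 26 up to 59 mm. Origin: centre of the rail's underside, z up. Balances at its middle.
- strip_grip (a point): Point in the middle of the block stack, 36 mm above the strip's underside: where to grip it, across the 44 mm (y).
- end_a (a point): Middle of the lower edge of the strip's end at its -x, 135 mm from its middle.
- end_b (a point): Middle of the lower edge of the strip's end at its +x, 135 mm from its middle.
- screwdriver: Bystander: black-handled screwdriver about 200 mm long lying to the right.
- screw_tin: Bystander: small open steel tin 95 x 70 x 22 mm with the cover's screws, to the left.
- meter: Bystander: black test meter 78 x 150 x 40 mm lying to the right.
- cleaner: Bystander: standing white bottle of cleaner, 66 mm across, 190 mm tall, to the left.

How it is judged:
By the outcome, as a careful person would: the job done as asked, in the order asked, and still so for the second after the job is handed in, while the arm keeps its last pose, push and grip.
It also fails if it takes over 58 s, if anything falls off the work surface, if the arm or the gripper's body presses on something with over 40 N, if the wrist force passes 120 N, or if a joint passes its speed limit or range.

## Working session

There is one attempt and no reset: what is moved stays moved. The work goes in short steps, Python scripts to look and compute and a shell command to move; the robot and the scene stay as the last step left them, time stands still between calls to the robot, and variables do not carry over. Pictures are saved under pics/ and viewed, and the job is handed in when it is done.

```bash
mkdir -p pics; ls
python3 - <<'E'
from station import manip,viewer
import cv2,numpy as np
s=manip.sense();print({k:np.round(v,3) for k,v in s.items()})
for n in("top","side","wrist"):
    d=viewer.snapshot(n);cv2.imwrite(f"pics/{n}0.png",d["img"][:,:,::-1]);np.savez(f"{n}0.npz",**d)
    print(n,d["fx"],d["fy"],d["cx"],d["cy"],d["origin"],d["attitude"])
E
```

```text
pics
{'t': np.float64(0.0), 'q': array([-1.336,  0.528,  1.434, -0.   ,  1.181, -0.178]), 'qd': array([ 0.   ,  0.002,  0.001, -0.   , -0.001,  0.002]), 'tau': array([-2.0000e-03, -4.4236e+01, -1.7802e+01, -0.0000e+00,  8.0000e-03,
       -0.0000e+00]), 'tcp_pos': array([ 0.251, -0.572,  0.255]), 'tool_rot': array([-0.692, -0.146,  0.692, -0.144]), 'force': array([-0.195,  0.253, -0.381]), 'ft_torque': array([ 0.003,  0.011, -0.027]), 'finger_gap': np.float64(0.999)}
top 575.6243290490955 575.6243290490955 325.45912540776436 240.7106823435993 [ 0.29709346 -0.01351932  1.65351629] [ 0.71205939 -0.69767216  0.05066835 -0.06047896]
side 575.0715094994674 575.0715094994674 319.44511788030877 236.15490964263668 [-0.17229141  1.00593893  1.30204532] [-0.28310786  0.87632769 -0.37220383  0.11560291]
wrist 371.64829954431775 371.64829954431775 324.9274025022364 242.43556497967023 [ 0.31483695 -0.54309509  0.37323952] [ 0.82931039 -0.54183333 -0.07534491  0.11394767]
```

View pics/top0.png

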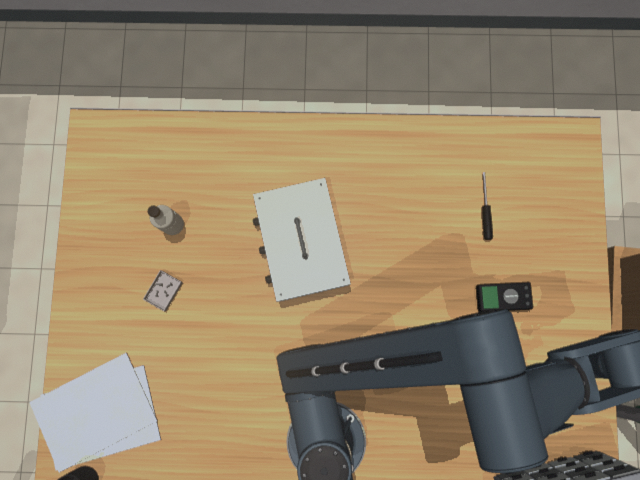

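View pics/side0.png

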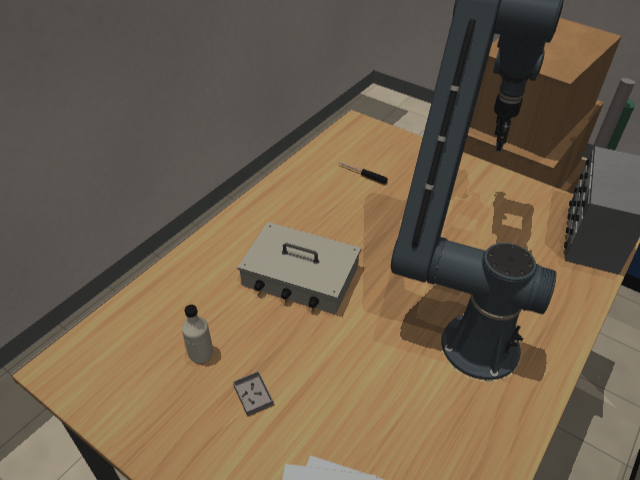

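The top view shows the covered box at about (300,240), turned slightly, with its handle running from (297,220) to (305,257). The right side is free as far as the meter (505,297) and the screwdriver (487,205). Next I'll measure poses.

```bash
cat > h.py <<'E'
import numpy as np,cv2
from scipy.spatial.transform import Rotation as R
def cloud(d):
    z=np.asarray(d["range_z"],float);v,u=np.indices(z.shape)
    p=np.stack([(u-d["cx"])/d["fx"]*z,(v-d["cy"])/d["fy"]*z,z],-1)
    return p@R.from_quat(d["attitude"]).as_matrix().T+np.asarray(d["origin"])
def rect(P,sel):
    q=(P[sel][:,:2]*1000).astype(np.float32);return cv2.minAreaRect(q)
def yaw(s):
    y=R.from_quat(s["tool_rot"]).as_matrix()[:,1];return np.degrees(np.arctan2(y[1],y[0]))
def main(m,ang=True):
    c=m.mean(0);w,V=np.linalg.eigh(np.cov((m-c).T));v=V[:,-1];v=v*np.sign(v[0]);return c,np.degrees(np.arctan2(v[1],v[0]))
E
python3 - <<'E'
from h import *
from station import manip
d=np.load("top0.npz");P=cloud(d);z=P[...,2]
m=np.zeros(z.shape,bool);m[165:315,240:360]=1
print("bench",np.median(z[320:350,200:260]))
s=m&(z>.07)&(z<.09);print("top",rect(P,s),np.median(z[s]))
s=m&(z>.108)&(z<.14);print("handle",rect(P,s),main(P[s][:,:2]),P[s][:,2].max(),s.sum())
for n,(a,b,c,e) in dict(meter=(270,325,465,545),sd=(165,245,470,500)).items():
    q=P[a:b,c:e].reshape(-1,3);q=q[q[:,2]>.012];print(n,q.min(0),q.max(0))
print("toolyaw(y axis)",yaw(manip.sense()))
E
```

```text
bench 0.0012004122362629932
top ((552.5687255859375, 79.5761947631836), (309.2808837890625, 208.44561767578125), 14.398555755615234) 0.08298278154003225
handle ((551.8843994140625, 79.45759582519531), (108.99261474609375, 9.999273300170898), 14.48019790649414) (array([0.55043441, 0.07895416]), np.float64(14.230627179249693)) 0.13523869041568704 146
meter [ 0.29709346 -0.6106932   0.01217505] [ 0.45663484 -0.01351932  1.65351629]
sd [ 0.29709346 -0.46782882  0.01224978] [ 0.79143473 -0.01351932  1.65351629]
toolyaw(y axis) -66.29165524660985
```

```bash
python3 -m crank '[1,301,652,-45,-0.162, 1,301,652,-45,-0.162, 1,301,652,-45,-0.162, 1,301,652,-45,-0.162, 1,301,652,-45,-0.162, 1,301,652,-45,-0.162, 1,301,652,-45,-0.162, 1,301,652,-45,-0.162, 1,301,652,-45,-0.162, 1,301,652,-45,-0.162]' 20
```

```text
t: 1.4
tcp_pos: [0.5135, -0.004, 0.2171]
tool_rot: [0.702, 0.089, -0.701, 0.089]
force: [0.7, -0.9, 0.2]
finger_gap: 1.0
```

```bash
python3 -m crank '[1,30,70,-5,0, 1,30,70,-5,0, 1,30,70,-5,0, 1,30,70,-5,0]'
python3 - <<'E'
from h import *
from station import manip,viewer
s=manip.sense();print(s["tcp_pos"],yaw(s))
d=viewer.snapshot("wrist");cv2.imwrite("pics/w1.png",d["img"][:,:,::-1])
E
```

```text
t: 1.9
tcp_pos: [0.5421, 0.0628, 0.2121]
tool_rot: [-0.701, -0.088, 0.702, -0.088]
force: [0.1, 0.1, 0.2]
finger_gap: 1.003
[0.5421159  0.06278299 0.21211391] -75.65402067581104
```

View pics/w1.png

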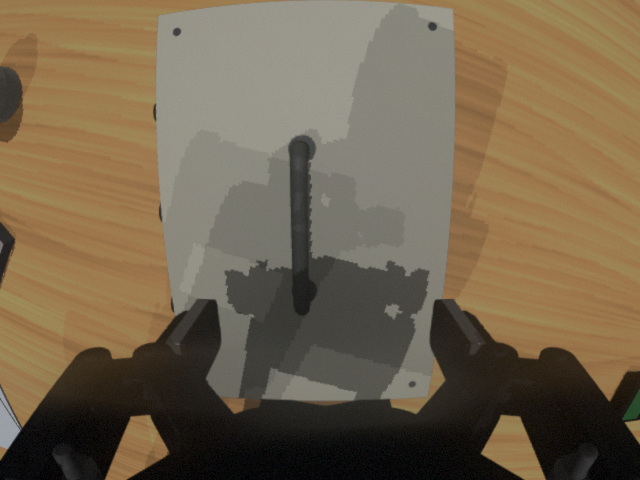

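The wrist view shows the handle bar straight along the image, from (300,148) to (303,305). The jaw centre is at column 325, so the handle lies about 17 mm to the left, matching the measurement. The yaw is right.

```bash
python3 -m crank '[1,10,17,0,0, 1,10,17,-50,0, 1,10,17,-88,0, 0,10,17,-88,0, 0,10,17,-88,0, 0,10,17,-88,0, 0,10,17,-88,0, 0,10,17,-88,0, 0,10,17,-88,0, 0,10,17,-88,0]' 80
```

```text
t: 3.2
tcp_pos: [0.5536, 0.0812, 0.1258]
tool_rot: [0.702, 0.089, -0.701, 0.089]
force: [-1.0, 0.7, 6.5]
finger_gap: 0.084
```

```bash
python3 -m crank '[0,0,0,15,0, 0,0,0,40,0, 0,0,0,40,0]'
python3 - <<'E'
from h import *
from station import manip,viewer
s=manip.sense();print(s["tcp_pos"],yaw(s),s["force"],s["ft_torque"])
d=viewer.snapshot("side");cv2.imwrite("pics/s2.png",d["img"][:,:,::-1])
d=viewer.snapshot("wrist");cv2.imwrite("pics/w2.png",d["img"][:,:,::-1])
E
```

```text
t: 3.58
tcp_pos: [0.5538, 0.0811, 0.1658]
tool_rot: [0.703, 0.089, -0.7, 0.089]
force: [0.7, -0.3, -3.9]
finger_gap: 0.081
[0.55375366 0.08106193 0.16584314] -75.56765847866488 [ 0.71503048 -0.29447275 -3.86731245] [ 0.02131095 -0.03013415 -0.01427129]
```

View pics/s2.png

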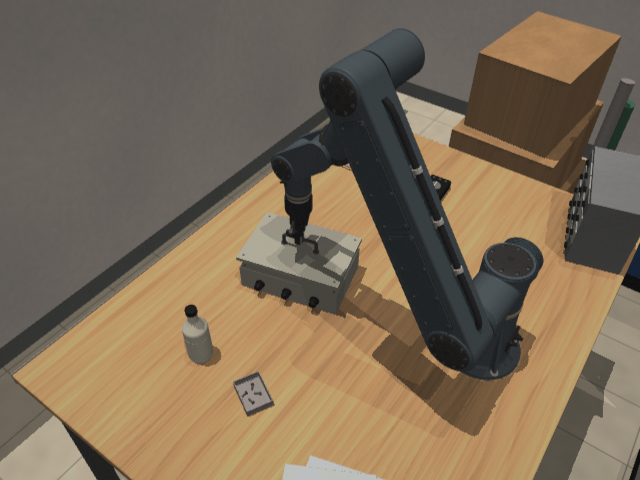

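The cover is clear of the box and level, and the box hasn't moved. Next I'll take it toward the box's -y side (0.249, -0.969 in world) by 232 mm.

```bash
python3 -m crank '[0,0,0,25,0, 0,15,-56,25,0, 0,29,-112,25,0, 0,43,-168,25,0, 0,58,-225,0,0, 0,58,-225,-50,0, 0,58,-225,-90,0, 0,58,-225,-105,0, 0,58,-225,-108,0, 0,58,-225,-109,0]'
python3 - <<'E'
from h import *
from station import manip,viewer
s=manip.sense();print(s["tcp_pos"],yaw(s),s["force"],s["ft_torque"])
d=viewer.snapshot("side");cv2.imwrite("pics/s3.png",d["img"][:,:,::-1])
E
```

```text
t: 4.92
tcp_pos: [0.6109, -0.1437, 0.0559]
tool_rot: [0.702, 0.089, -0.701, 0.089]
force: [-2.9, 0.7, 2.2]
finger_gap: 0.084
[ 0.61086697 -0.14365725  0.0558559 ] -75.55158599168966 [-2.88380301  0.73350567  2.17778217] [ 0.13683618  0.53079541 -0.01961934]
```

View pics/s3.png

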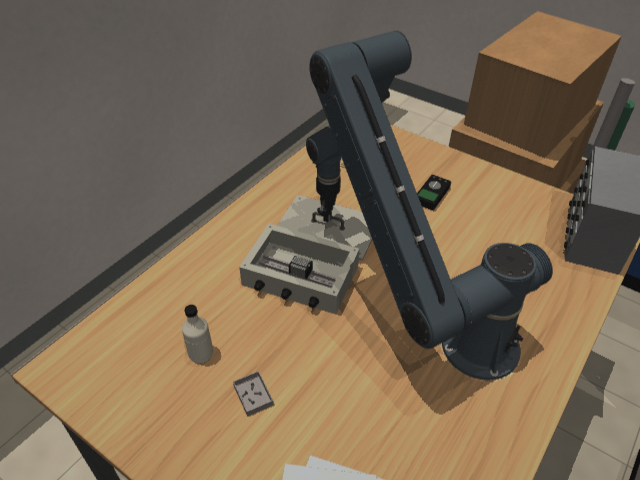

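The cover is down on the bench beside the box with light contact. Release and rise.

```bash
python3 -m crank '[0.5,0,0,0,0, 1,0,0,0,0, 1,0,0,0,0, 1,0,0,0,0, 1,0,0,0,0, 1,0,0,60,0, 1,0,0,120,0, 1,0,0,180,0, 1,0,0,180,0]' 20
python3 - <<'E'
from h import *
from station import manip,viewer
s=manip.sense();print(s["tcp_pos"],yaw(s),s["force"])
for n in("top","wrist"):
    d=viewer.snapshot(n);cv2.imwrite(f"pics/{n}4.png",d["img"][:,:,::-1]);np.savez(f"{n}4.npz",**d)
d=np.load("top4.npz");cv2.imwrite("pics/top4z.png",cv2.resize(d["img"][150:330,220:430,::-1],None,fx=3.3,fy=3.3,interpolation=cv2.INTER_CUBIC))
E
```

```text
t: 6.1
tcp_pos: [0.614, -0.1452, 0.2414]
tool_rot: [0.705, 0.087, -0.698, 0.091]
force: [-0.7, -0.4, 0.9]
finger_gap: 1.001
[ 0.61401586 -0.14515146  0.24141084] -75.5648194404317 [-0.66140052 -0.37428754  0.85208931]
```

View pics/top4z.png

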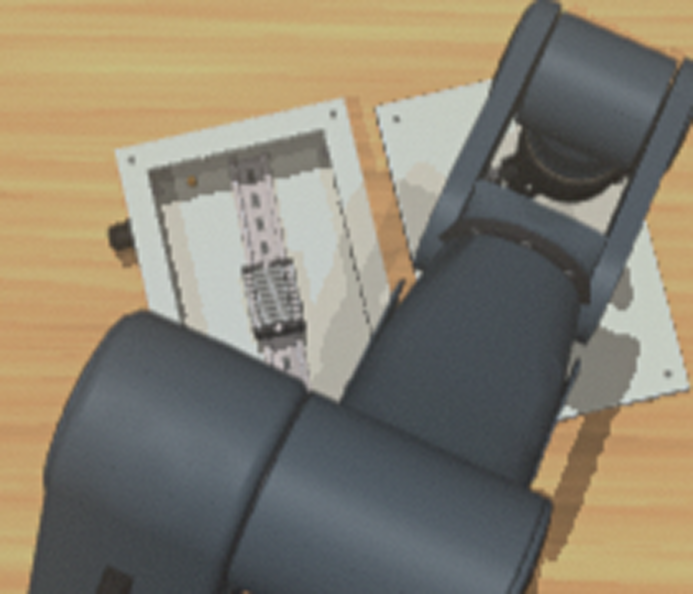

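View pics/wrist4.png

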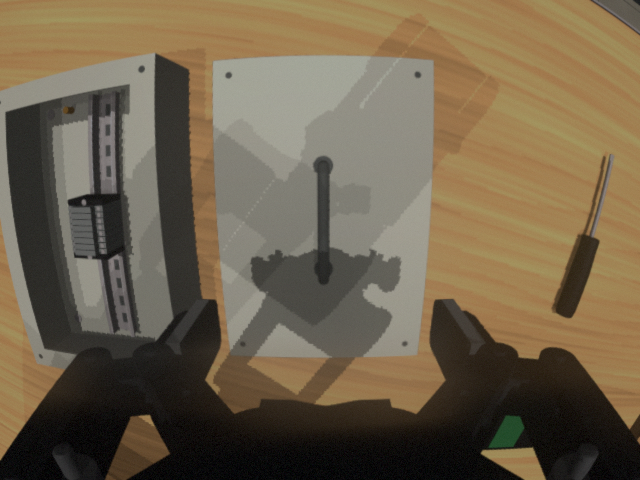

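The cover lies flat with its handle up (bar at (323,165–275) in the wrist view) and the box stands apart from it. The strip stack is in the box at about (97,225). In the top view the stack is fully visible and one end of the strip is hidden. Next I'll measure.

Run:
```python
from h import *
d=np.load("top4.npz");P=cloud(d);z=P[...,2];u0,v0=220,150
m=np.zeros(z.shape,bool);m[150+35:150+95,220+45:220+115]=1
r=np.radians(14.4);ex=np.array([np.cos(r),np.sin(r)]);ey=np.array([-ex[1],ex[0]]);c=np.array([.5525,.0796])
L=lambda q:np.stack([(q-c)@ex,(q-c)@ey],-1)*1000
l=L(P[...,:2])
for n,lo,hi in(("stack",.045,.07),("ridge",.058,.07)):
    s=(abs(l[...,0])<70)&(abs(l[...,1])<60)&(z>lo)&(z<hi);q=P[s];print(n,s.sum(),rect(P,s),main(q[:,:2]),"box-frame",l[s].min(0),l[s].max(0),np.percentile(q[:,2],95))
s=(l[...,0]>50)&(l[...,0]<140)&(abs(l[...,1])<60)&(z>.011)&(z<.03);print("rail+",s.sum(),main(P[s][:,:2]),l[s].min(0),l[s].max(0),np.median(z[s]))
s=(abs(l[...,1])<120)&(abs(l[...,0])<170)&(z>.07)&(z<.09);print("rim",l[s].min(0),l[s].max(0))
```

```text
stack 325 ((553.2494506835938, 77.06405639648438), (61.7237434387207, 43.61091232299805), 12.772917747497559) (array([0.55229883, 0.07668993]), np.float64(12.729542104886912)) box-frame [-30.98185254 -25.17188905] [30.96543012 19.65089871] 0.06649077192597722
ridge 174 ((552.2872314453125, 76.7787857055664), (59.67792892456055, 43.420379638671875), 12.61976432800293) (array([0.55184584, 0.07672491]), np.float64(15.998011447295454)) box-frame [-30.98185254 -24.72650375] [28.39705059 19.65089871] 0.06752710507855861
rail+ 169 (array([0.64487731, 0.10095879]), np.float64(71.06733639963322)) [ 51.0155061  -59.87170138] [139.10758364  59.60244769] 0.015625595471525644
rim [ -51.26016497 -100.10732151] [151.12313277 100.18692142]
```

```bash
python3 -m crank '[1,-15,55,0,-0.03, 1,-30,111,-20,-0.03, 1,-45,166,-50,-0.03, 1,-61,222,-90,-0.03, 1,-61,222,-90,-0.03, 1,-61,222,-90,-0.03]' 20
python3 - <<'E'
from h import *
from station import manip,viewer
s=manip.sense();print(s["tcp_pos"],yaw(s),s["force"])
d=viewer.snapshot("wrist");cv2.imwrite(f"pics/w5.png",d["img"][:,:,::-1])
# project predicted stack corners + jaw centre in fisheye
Rc=R.from_quat(d["attitude"]).as_matrix();o=np.array(d["origin"])
def px(p):
    q=Rc.T@(np.array(p)-o);t=np.arctan2(np.hypot(q[0],q[1]),q[2]);a=np.hypot(q[0],q[1]);return np.round([d["cx"]+d["fx"]*t*q[0]/a,d["cy"]+d["fy"]*t*q[1]/a],0)
y=np.radians(12.7);ex=np.array([np.cos(y),np.sin(y),0]);ey=np.array([-ex[1],ex[0],0])
for a in(-30,30):
  for b in(-22,22): print(a,b,px(np.array([.5528,.0769,.054])+a/1e3*ex+b/1e3*ey))
tr=R.from_quat(s["tool_rot"]).as_matrix();print("tcp below",px(np.r_[s["tcp_pos"][:2],.054]))
E
```

```text
t: 6.95
tcp_pos: [0.5488, 0.0784, 0.1435]
tool_rot: [-0.701, -0.079, 0.704, -0.079]
force: [0.6, -0.4, 0.3]
finger_gap: 1.001
[0.54877836 0.07844614 0.14353693] -77.20865245871136 [ 0.60515519 -0.44632999  0.33965074]
-30 -22 [366. 301.]
-30 22 [295. 301.]
30 -22 [370. 204.]
30 22 [292. 204.]
tcp below [327. 260.]
```

View pics/w5.png

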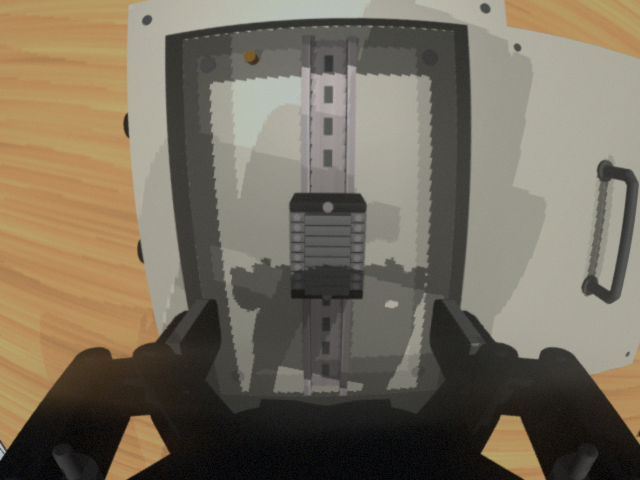

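The wrist view shows the stack at columns 290–366, rows 195–298, which agrees with the prediction and is centred between the jaws. I'll go down and grip at 20 N, so the strip can later pivot in the pads.

```bash
python3 -m crank '[1,4,-1,-50,0, 1,4,-1,-85,0, 1,4,-1,-99,0, 1,4,-1,-99,0, 0.4,4,-1,-99,0, 0.4,4,-1,-99,0, 0.4,4,-1,-99,0, 0.4,4,-1,-99,0, 0.4,4,-1,-99,0]' 20
python3 - <<'E'
from h import *
from station import manip,viewer
s=manip.sense();print(s["tcp_pos"],yaw(s),s["force"],s["ft_torque"])
E
```

```text
t: 8.12
tcp_pos: [0.5543, 0.0772, 0.0471]
tool_rot: [0.703, 0.078, -0.702, 0.078]
force: [-0.7, 2.1, 6.5]
finger_gap: 0.516
[0.55427705 0.07718959 0.04708099] -77.31858452518578 [-0.67549528  2.06025679  6.51914509] [ 0.18200036  0.12977971 -0.1494628 ]
```

The opening of 0.516 × 85 is 44 mm, so the stack is held. 

Plan:
1. Lift the strip a little and yaw it about 20° inside the box. This widens the clearance window for the ends.
2. Shift it +11 mm so end_b lies under the far flange and end_a is free of the near one.
3. Raise it so the flange tips it in the pads.

```bash
python3 -m crank '[0,0,0,8,0, 0,0,0,12,0, 0,0,0,12,-0.12, 0,0,0,12,-0.24, 0,0,0,12,-0.35, 0,5,1,12,-0.35, 0,11,3,12,-0.35, 0,11,3,30,-0.35, 0,11,3,45,-0.35, 0,11,3,45,-0.35]' 20
python3 - <<'E'
from h import *
from station import manip,viewer
s=manip.sense();print(s["tcp_pos"],yaw(s),s["force"],s["ft_torque"])
for n in("side","wrist"):
    d=viewer.snapshot(n);i=d["img"][:,:,::-1]
    cv2.imwrite(f"pics/{n}6.png",i if n=="wrist" else cv2.resize(i[190:340,200:400],None,fx=4,fy=4,interpolation=cv2.INTER_CUBIC))
E
```

```text
t: 9.38
tcp_pos: [0.566, 0.0801, 0.0934]
tool_rot: [0.707, -0.045, -0.704, -0.045]
force: [0.4, -0.2, -3.4]
finger_gap: 0.512
[0.56597939 0.08010842 0.09340209] -97.32246201273531 [ 0.39880005 -0.15486595 -3.38442504] [ 0.03858297 -0.01822377 -0.01204713]
```

View pics/wrist6.png

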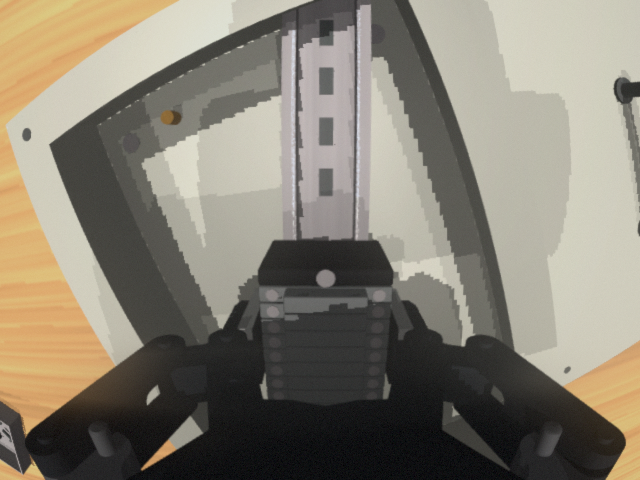

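View pics/side6.png

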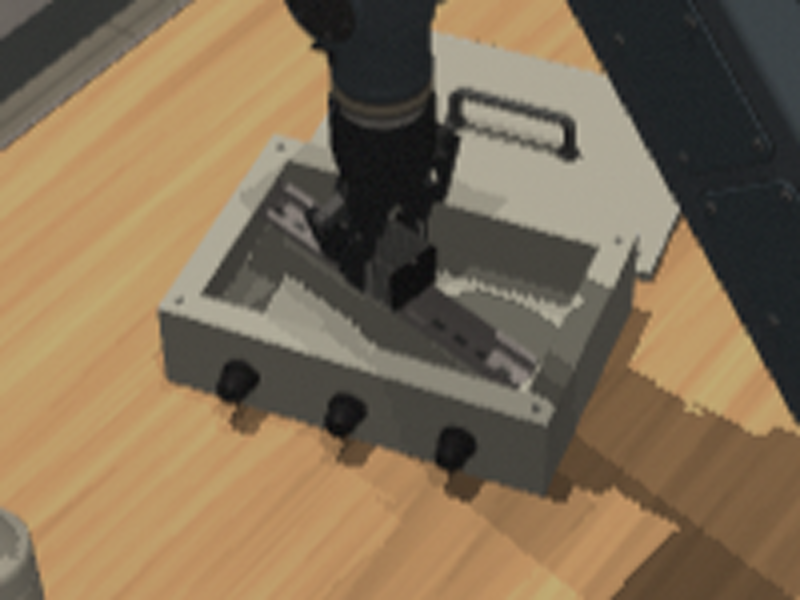

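The side view shows the strip turned diagonally in the box. end_a at about (530,380) is inside the mouth, and end_b at about (280,200) is under the far flange. Raise gently and check the tilt.

```bash
python3 -m crank '[0,0,0,6,0, 0,0,0,12,0, 0,0,0,16,0, 0,0,0,20,0, 0,0,0,25,0, 0,0,0,25,0]' 20
python3 - <<'E'
from h import *
from station import manip,viewer
s=manip.sense();print(s["tcp_pos"],yaw(s),s["force"],s["ft_torque"])
for n in("side",):
    d=viewer.snapshot(n);i=d["img"][:,:,::-1]
    cv2.imwrite(f"pics/{n}7.png",i if n=="wrist" else cv2.resize(i[190:340,200:400],None,fx=4,fy=4,interpolation=cv2.INTER_CUBIC))
E
```

```text
t: 10.22
tcp_pos: [0.5646, 0.0801, 0.1164]
tool_rot: [-0.706, 0.045, 0.706, 0.045]
force: [0.5, -0.2, -5.0]
finger_gap: 0.511
[0.5645985  0.08010487 0.11643562] -97.34396949160296 [ 0.45384678 -0.17102053 -4.97561658] [-0.06132308  0.08222838 -0.05312772]
```

View pics/side7.png

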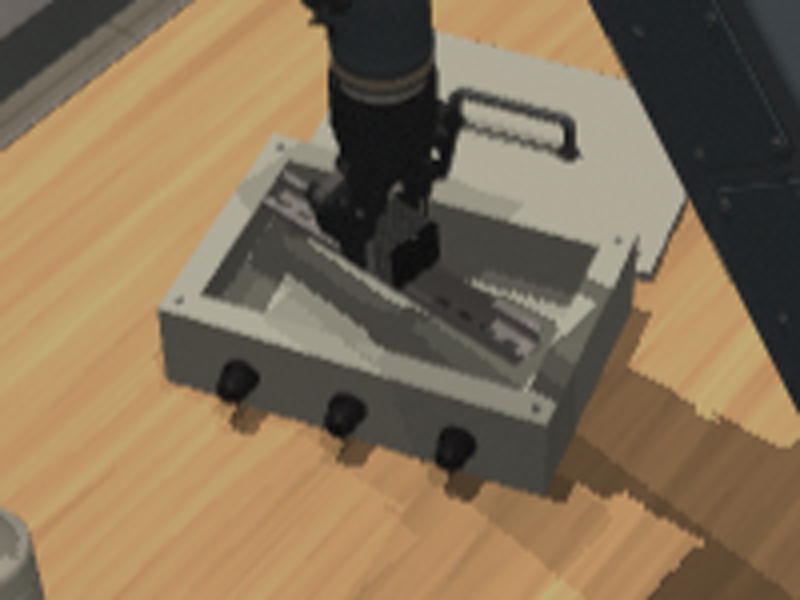

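The strip has started to tip: end_a is at (530,355) and rising, with only about 1.6 N on the flange. The box is still. Continue.

```bash
python3 -m crank '[0,1,0,4,0, 0,1,0,8,0, 0,2,0,12,0, 0,2,0,16,0, 0,2,0,20,0, 0,2,0,25,0, 0,2,0,25,0]' 20
python3 - <<'E'
from h import *
from station import manip,viewer
s=manip.sense();print(s["tcp_pos"],yaw(s),s["force"],s["ft_torque"])
for n in("side","wrist"):
    d=viewer.snapshot(n);i=d["img"][:,:,::-1]
    cv2.imwrite(f"pics/{n}8.png",i if n=="wrist" else cv2.resize(i[190:340,200:400],None,fx=4,fy=4,interpolation=cv2.INTER_CUBIC))
E
```

```text
t: 11.15
tcp_pos: [0.5665, 0.0802, 0.1417]
tool_rot: [-0.706, 0.045, 0.706, 0.045]
force: [-1.1, -0.3, -4.5]
finger_gap: 0.514
[0.56646274 0.08020591 0.14172431] -97.33696935113716 [-1.0833382  -0.30801049 -4.48475645] [-0.07178467  0.2104906  -0.07289614]
```

View pics/side8.png

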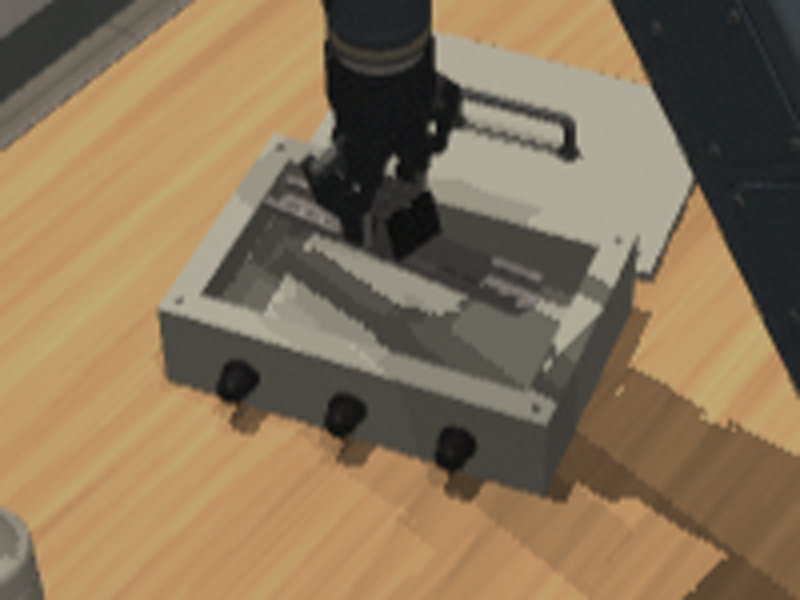

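View pics/wrist8.png

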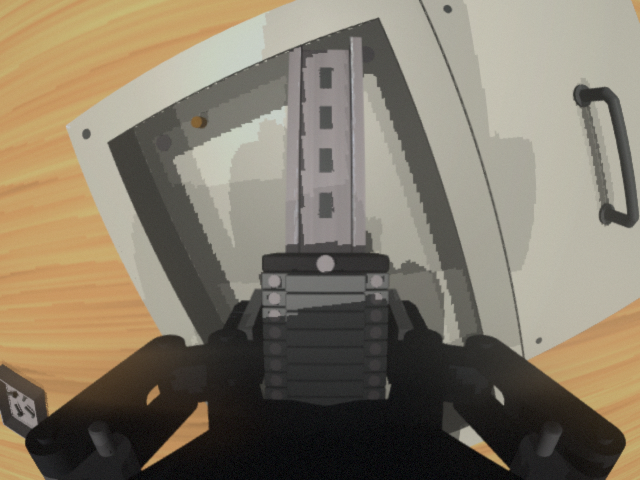

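end_a is now well up through the mouth at (530,300) and end_b is just under the far flange, at about 15° of slant. Next I'll firm the grip, ease off the flange, draw back toward the robot along the box, and lift.

```bash
python3 -m crank '[0,0,0,-4,0, 0,0,0,-4,0, 0,-10,-2,-4,0, 0,-20,-5,-4,0, 0,-29,-7,-4,0, 0,-29,-7,-4,0]' 60
python3 - <<'E'
from h import *
from station import manip,viewer
s=manip.sense();print(s["tcp_pos"],yaw(s),s["force"],s["ft_torque"])
for n in("side","wrist"):
    d=viewer.snapshot(n);i=d["img"][:,:,::-1]
    cv2.imwrite(f"pics/{n}9.png",i if n=="wrist" else cv2.resize(i[190:340,200:400],None,fx=4,fy=4,interpolation=cv2.INTER_CUBIC))
E
```

```text
t: 12.0
tcp_pos: [0.5365, 0.073, 0.1373]
tool_rot: [-0.705, 0.045, 0.706, 0.045]
force: [0.2, 1.1, -3.6]
finger_gap: 0.505
[0.53646881 0.07299077 0.13725081] -97.36582873013 [ 0.17658061  1.06467109 -3.57420619] [ 0.01670349 -0.03239756  0.05204559]
```

View pics/wrist9.png

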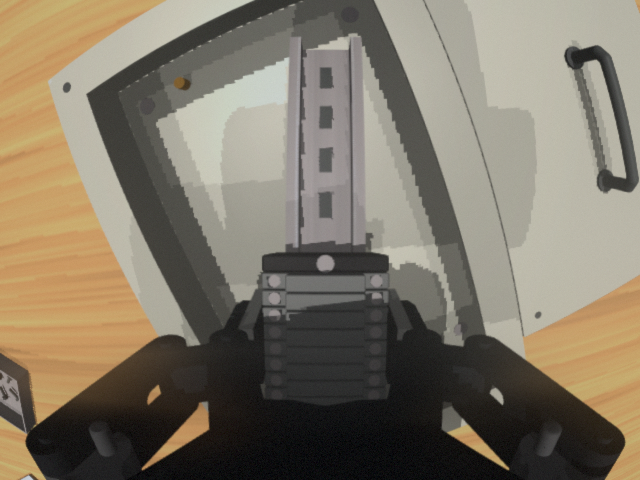

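View pics/side9.png

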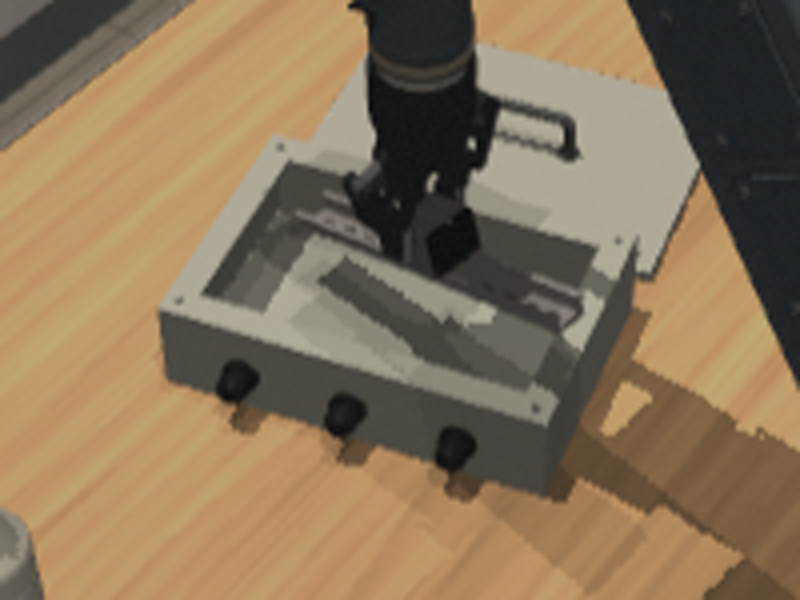

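end_b has come free of the far flange: rail end at row 38, with the flange edge beyond it. The force is back to the strip's weight alone. Lift out.

```bash
python3 -m crank '[0,0,0,15,0, 0,0,0,30,0, 0,0,0,45,0, 0,0,0,65,0, 0,0,0,90,0, 0,0,0,120,0, 0,0,0,145,0, 0,0,0,155,0, 0,0,0,155,0, 0,0,0,155,0]' 60
python3 - <<'E'
from h import *
from station import manip,viewer
s=manip.sense();print(s["tcp_pos"],yaw(s),s["force"],s["ft_torque"],s["finger_gap"])
for n in("side","top","wrist"):
    d=viewer.snapshot(n);i=d["img"][:,:,::-1];np.savez(f"{n}10.npz",**d)
    cv2.imwrite(f"pics/{n}10.png",i)
E
```

```text
t: 13.35
tcp_pos: [0.5369, 0.0732, 0.2912]
tool_rot: [-0.705, 0.045, 0.707, 0.045]
force: [-0.4, -0.3, -4.2]
finger_gap: 0.505
[0.53694164 0.07318001 0.29120553] -97.34477610960221 [-0.37432826 -0.28242551 -4.2202738 ] [-0.03005567  0.02671898 -0.01445312] 0.5045971988387412
```

View pics/side10.png

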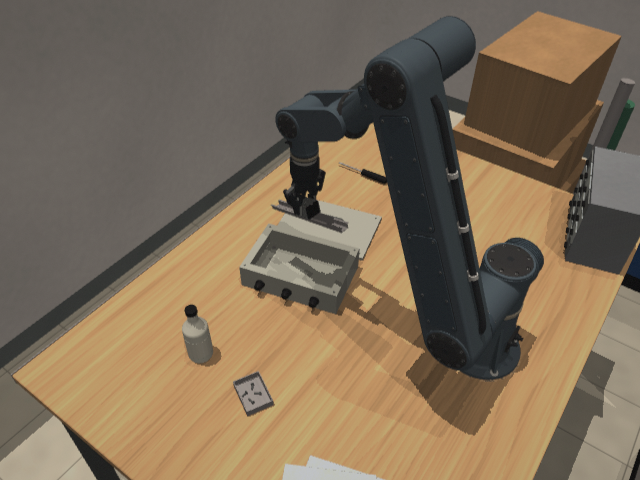

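View pics/wrist10.png

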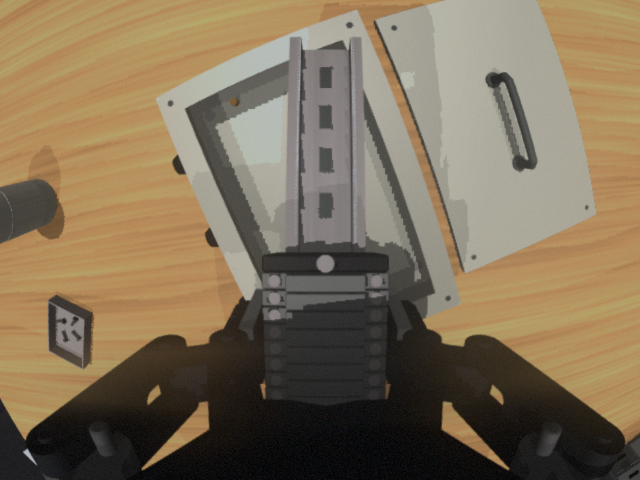

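View pics/top10.png

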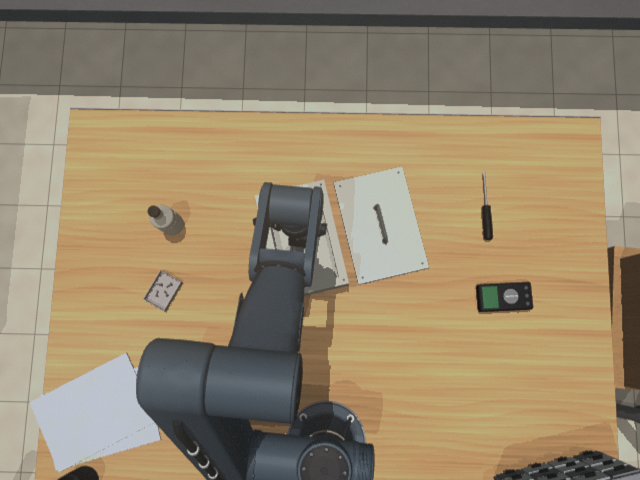

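The strip is out of the box, the box's mouth is empty below it, the cover lies flat and the bystanders haven't moved. I'll settle the arm and check the numbers.

```bash
python3 -m crank '[0,0,0,10,0, 0,0,0,10,0, 0,0,0,10,0, 0,0,0,10,0]' 60
python3 - <<'E'
from h import *
from station import manip,viewer
s=manip.sense();print(s["tcp_pos"],np.abs(s["qd"]).max(),s["force"],s["finger_gap"])
d=viewer.snapshot("side");P=cloud(d)
q=P[195:240,268:352].reshape(-1,3)
t=s["tcp_pos"];r=np.radians(-7.3);e=np.array([np.cos(r),np.sin(r)])
l=(q[:,:2]-t[:2])@e;w=(q[:,:2]-t[:2])@np.array([-e[1],e[0]])
for a,b in((-140,-110),(-110,-60),(60,110),(110,140)):
    k=(l*1e3>a)&(l*1e3<b)&(abs(w)<.03)&(q[:,2]>.1);print(a,b,k.sum(),q[k,2].min() if k.any() else 0,q[k,2].max() if k.any() else 0)
d=viewer.snapshot("top");P=cloud(d);z=P[...,2]
m=np.zeros(z.shape,bool);m[160:290,332:432]=1
k=m&(z>.007)&(z<.02);print("cover",rect(P,k),np.median(z[k]))
# box visible right edge vs start
k=np.zeros(z.shape,bool);k[165:315,322:352]=1;k&=(z>.07)&(z<.09)
g=np.radians(14.4);l=(P[...,:2]-np.array([.5525,.0796]));X=l@np.array([np.cos(g),np.sin(g)]);Y=l@np.array([-np.sin(g),np.cos(g)])
print("box rim far/near x, -y",X[k].max(),X[k].min(),Y[k].min())
E
```

```text
t: 14.0
tcp_pos: [0.5376, 0.0732, 0.3021]
tool_rot: [-0.706, 0.045, 0.706, 0.045]
force: [-1.0, 0.3, -4.3]
finger_gap: 0.501
[0.53762465 0.07315007 0.30212509] 0.0010481526832629012 [-0.99193969  0.32803929 -4.31840789] 0.5012186582484327
-140 -110 124 0.2849435345035378 0.3125020127672161
-110 -60 177 0.2675625382667641 0.3036401035312518
60 110 137 0.22128796548997065 0.24957870141840144
110 140 14 0.21694922860703048 0.2394719643680716
cover ((612.1578979492188, -151.35772705078125), (381.4841613769531, 291.3629150390625), 1.1118881702423096) 0.01313313996443033
box rim far/near x, -y 0.14868347649016425 -0.15045847629242878 -0.10022962767204328
```

```bash
python3 -c "
from station import workorder
print(workorder.sign_off())"
```

```text
the job is handed in; nothing more can be done
None
```

I lifted the cover off by its handle and laid it flat, handle up, on the box's -y side with about 28 mm planned clearance. I then gripped the strip lightly, turned it about 20° inside the box, and tipped end_a up through the mouth using the far flange. With end_a up I drew the strip out on a slant of about 15°, and the job was handed in at about 14 s.

Last checks before hand-in:
- **Strip:** held still at 60 N, with its lowest measured point at about 0.217 m, roughly 135 mm above the rim.
- **Box:** rim edges within about 2 mm of where they started, so it has not visibly moved.
- **Cover:** its top is at about 13 mm, so it lies flat on the bench. The rectangle fit for its position was spoiled by stray pixels, so I judged the position from the pictures, where it looks right.
- **Other things on the bench:** unmoved in the top and side views.
- **Forces:** readings at the end of each move stayed under about 7 N. I did not log peaks within the moves.

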